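# Make up two wooden shape-puzzle kits

### The job

Make up the two puzzle kits on the bench: the board with the L-shaped recess gets the L piece in that recess and the round piece in its square recess; the board with the T-shaped recess gets the T piece in that recess and the cross piece in its square recess. Turn each piece so that it drops in and lies flat on the recess floor, flush with the board, and leave the square piece where it lies.

Things in the scene. Friction and masses are not known exactly. Their poses are not given: they have to be found in the camera images.
- ell_grip (a point): Loose wooden L piece, 18 mm thick, 88 x 88 mm over all, arms 40 wide, about 75 g. Point: centre of its square grip post (24 x 24 mm, 50 tall, sides along x and y), 43 mm above the underside, 25 above the upper face. z up. About this axis the L covers x -27..61 with y -27..13, and x -27..13 with y 13..61 mm (notch at +x +y).
- tee_grip (a point): Loose wooden T piece, 18 mm thick, about 70 g. Point: centre of its square grip post (24 x 24 mm, 50 tall, sides along x and y), 43 mm above the underside, 25 above the upper face. z up. About this axis the crossbar covers x -26..10, y -48..48 mm, the stem x 10..46, y -18..18 mm.
- disc_grip (a point): Loose round wooden piece: a disc 58 mm across, 18 mm thick, about 45 g. Point: centre of its square grip post (24 x 24 mm, 50 tall, sides along x and y), 43 mm above the underside, 25 above the upper face. z up. The post is at the disc's centre.
- cross_grip (a point): Loose wooden cross (plus sign) piece, 18 mm thick, 58 mm over all each way, arms 22 wide along x and y, about 40 g. Point: centre of its square grip post (24 x 24 mm, 50 tall, sides along x and y), 43 mm above the underside, 25 above the upper face. z up. The post is at the cross's centre.
- square_grip (a point): Spare wooden square piece, 54 x 54 x 18 mm, belongs to neither kit and stays where it is. Point: centre of its square grip post (24 x 24 mm, 50 tall, sides along x and y), 43 mm above the underside, 25 above the upper face. z up. The post is at the square's centre.
- ell_board: Kit board with L recess. Fixed, plywood, 214 (x) x 134 (y) x 24 mm; origin: centre of underside, z up. Recess floors 6 mm above the bench: a seated piece is flush, post centre at z 49. L recess: 102 x 102 at x -44, y 0, less a fixed 43 x 43 block in its +x +y corner. The L fits one way (7 mm play each side): axes as the board's, post at x -61, y -17. Square recess 76 x 76 at x 57, y 0.
- tee_board: Kit board with T recess. Fixed, plywood, 214 (x) x 134 (y) x 24 mm; origin: centre of underside, z up. Recess floors 6 mm above the bench: a seated piece is flush, post centre at z 49. T recess: 86 (x) x 110 (y) at x -52, y 0, less fixed blocks 33 (x) x 27 (y) in both +x corners. The T fits one way (7 mm play each side): axes as the board's, post at x -62, y 0. Square recess 76 x 76 at x 57, y 0.
Things that resemble listed ones, but are neither listed nor needed, are in the scene too. Leave any blue, pink or yellow look-alike of the part that bears disc_grip alone.

How it is judged:
At the end, for the whole second after the job is handed in: L and round pieces in the L board, T and cross in the T board, each in its recess flat on the floor (post within 15 mm of its nominal place along each board axis, at most 4 mm above seated height, tilt under 0.08 rad), at rest; the square piece within 30 mm of its start (x of ell_grip in the frame of ell_board between -0.076 and -0.046 m and y of ell_grip in the frame of ell_board between -0.032 and -0.002 m and z of each of ell_grip, disc_grip in the frame of ell_board below 0.053 m and angle between each of ell_grip, disc_grip, tee_grip, cross_grip's own z axis and vertical below 0.08 rad and linear speed of each of ell, disc, tee, cross below 0.02 m/s and x of disc_grip in the frame of ell_board between 0.042 and 0.072 m and y of disc_grip in the frame of ell_board between -0.015 and 0.015 m and x of tee_grip in the frame of tee_board between -0.077 and -0.047 m and y of tee_grip in the frame of tee_board between -0.015 and 0.015 m and z of each of tee_grip, cross_grip in the frame of tee_board below 0.053 m and x of cross_grip in the frame of tee_board between 0.042 and 0.072 m and y of cross_grip in the frame of tee_board between -0.015 and 0.015 m and distance of square_grip from where it was at the start of the episode below 0.03 m); the robot touches nothing.
It fails at once if the square piece is carried or pushed away (distance of square_grip from where it was at the start of the episode above 0.03 m).
It also fails if it takes over 99 s, if anything falls off the work surface, if the arm or the gripper's body presses on something with over 40 N, if the wrist force passes 120 N, or if a joint passes its speed limit or range.

### The arm

A 6-joint arm with a two-finger parallel gripper is mounted at the origin on the work surface. World frame = base frame: x ahead of the robot, y to its left, z up, the work surface at z = 0. Lengths are in m, angles in rad, forces in N, time in s.
With the tool pointing down it reaches from about 0.375 to 0.9 m from the base axis. Payload 3.1 kg.
Tool frame: the origin (TCP) lies where the fingers leave the gripper's body, on its centre line; the fingertips stand 70 mm ahead of it and the grasp point (between the pads) lies 51 mm ahead of it (robot.tip_reach is the distance from the TCP to the fingertips, in m); z points along the fingers, y is the line along which they close (so a half turn about z gives the same grasp; the last joint's range is limited). The gripper opens to 87 mm and grips with 3 to 60 N. Pads are 19 mm wide; open, the fingers measure 117 mm over their backs; the gripper's body (75 mm by 190 mm) begins 51 mm behind the grasp point.
Start: joints at [1.083, 0.527, 1.433, -0, 1.181, -0.178], TCP at [0.191, 0.595, 0.292] pointing down, gripper open.
Joint ranges: [-3.08, 3.08], [-0.75, 2.2], [0.22, 2.44], [-1.43, 4.57], [0, 2.65], [-2.85, 2.85]. Speed limits (rad/s): [2.79, 2.79, 3.14, 3.14, 3.14, 3.14].

### API

Orientations are given as a unit quaternion [x, y, z, w].
In Python, from rig import robot gives the robot as it stands.
- The arm moves only by the tool carry_out, never from a script. Its argument "rows" is a list that holds one entry, the list of rows, each a list of 6 numbers: the shift along the tool's x, y, z in mm, then the turn, a rotation vector about the tool's x, y, z in units of 8 degrees (1.0 is 8 degrees). A call has 1 to 20 rows; each row is the pose to reach, as a shift and turn from the pose commanded when the call began, along the tool's axes at that moment; what a row does not reach only later rows make up. A row lasts 1/10 s, in which the tool goes at most 50 mm and 8.59 degrees, less where a joint would pass 70% of its speed; a pose out of reach is approached as far as the arm can. A call with a gripper value outside its range is refused whole. "fingers" is the opening, from 0 (shut) to 1 (fully open), set as the call begins (left out, the last holds). The fingers move at their own pace and stop on an object; "grip_force" is the grip in N (left out, the last holds). Time passes only in rows, so rows that repeat a pose let the fingers close. It gives the time, the measured TCP pose, the force and the opening at its end, in the units of the state.
- robot.get_obs(): the state, without advancing time (a new reading comes with each control period).
- robot.camera(name): name is "scene" or "top" or "wrist"; returns a dict with "color" (480x640x3 uint8, red, green, blue), "depth" (480x640 float32, m along the optical axis (not along the pixel's ray), 0 where there is no reading), "K" (3x3 intrinsics, pixels), "camera_from_world" (4x4, takes a point from world to camera coordinates). Camera axes: x right, y down, z forward; pixel columns grow to the right and rows downward; lengths in m; the calibration is good to about 2 mm. A picture is of the moment at which its call begins.
- robot.hand_in(): hands the job in, once; it reports no verdict.
The state is a dict: "time": time; "q": joint angles; "joint_velocities": joint speeds; "joint_torque": joint torques, N m; "position": TCP position; "tool_rot": TCP orientation; "ft_force": force on the tool from outside, world axes, zero at the start; "moment": the same for the moment, N m; "grip_width": finger opening in m.
Only numpy, scipy, OpenCV 4.12 (cv2) and the standard library are available. Lean on these libraries where they do the work, as an engineer would, in place of code of your own. Each camera call takes 0.05 s, during which the arm holds its last target. There are 200 camera calls.

## Working session

There is one attempt and no reset: what is moved stays moved. The work goes in short steps, Python scripts to look and compute and a tool call to move; the robot and the scene stay as the last step left them, time stands still between calls to the robot, and variables do not carry over. Pictures are saved under pics/ and viewed, on a budget of 14 in all, crops included, one or two more only if the job needs it, and the job is handed in when it is done.

Besides the shell and the picture viewer there is one more tool, called after "Emit:" as name([rows], argument=value, ...), one row to a line, values as JSON. carry_out: Moves the arm, as the interface text tells. Its arguments: {"type":"object","properties":{"rows":{"type":"array"},"fingers":{"type":"number"},"grip_force":{"type":"number"}},"required":["rows"]}

```bash
ls; mkdir -p pics
python3 - <<'E'
from rig import robot
import cv2,numpy as np
for n in ("top","scene"):
    c=robot.camera(n); np.savez(f"{n}0.npz",**c)
    cv2.imwrite(f"pics/{n}0.png",c["color"][:,:,::-1]); print(n,c["K"].tolist(),np.round(c["camera_from_world"],4).tolist())
print(robot.get_obs())
E
```

```text
pics
top [[565.2326771229614, 0.0, 328.39184156333465], [0.0, 565.2326771229614, 248.67542187272826], [0.0, 0.0, 1.0]] [[0.0068, -1.0, 0.0041, -0.0129], [-0.9894, -0.0073, -0.1448, 0.5903], [0.1448, -0.003, -0.9895, 1.1643], [0.0, 0.0, 0.0, 1.0]]
scene [[483.3360516825991, 0.0, 315.5090108966741], [0.0, 483.3360516825991, 235.6615190648158], [0.0, 0.0, 1.0]] [[0.6953, 0.7184, 0.0212, -0.4177], [0.3946, -0.3569, -0.8467, -0.1918], [-0.6007, 0.5971, -0.5316, 1.4483], [0.0, 0.0, 0.0, 1.0]]
{'time': 0.1, 'q': array([ 1.08247298e+00,  5.28329333e-01,  1.43375103e+00, -3.07932496e-06,
        1.18140186e+00, -1.78491162e-01]), 'joint_velocities': array([-0.0005033 , -0.00143529, -0.00377085,  0.00042878,  0.00050904,
        0.00185896]), 'joint_torque': array([-7.91542243e-04, -4.40986919e+01, -1.77149427e+01,  6.34664716e-02,
        5.34954749e-02, -6.61244644e-05]), 'position': array([0.19028334, 0.59478832, 0.29140368]), 'tool_rot': array([ 1.54296551e-01,  9.88024130e-01, -8.93224575e-04, -3.07849302e-04]), 'ft_force': array([0.52451887, 0.00170314, 0.317987  ]), 'moment': array([ 0.03938846, -0.03205721,  0.0293868 ]), 'grip_width': 0.08706418077319579}
```

View pics/top0.png

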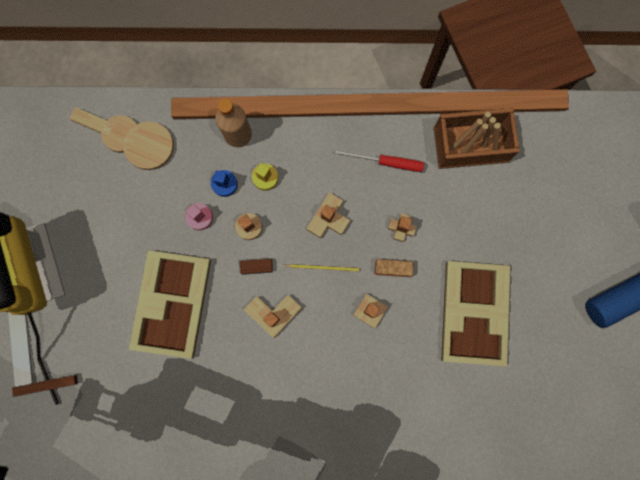

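View pics/scene0.png

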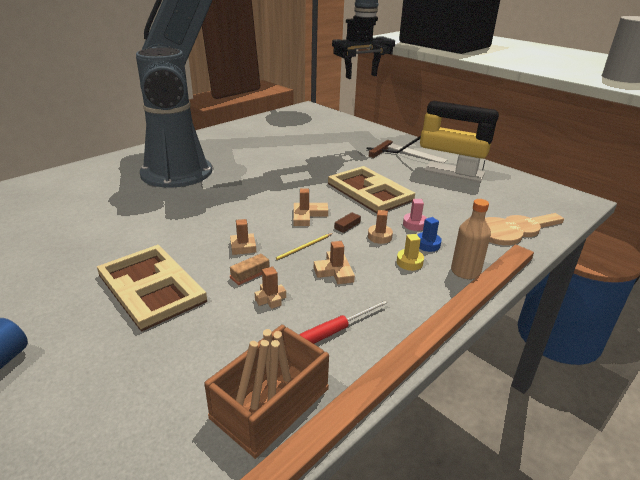

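The top picture shows the following:
- **Boards:** the L board is at (171,304) and the T board at (477,312).
- **Pieces:** the L is at (272,316), the T at (328,216), the cross at (403,226) and the square at (371,310).
- **Round candidates:** plain wood (248,226), pink (199,216), blue (224,183) and yellow (264,176). The plain wood one fits, because the coloured ones are ruled out as look-alikes.

The scene view agrees with this. I'll confirm in an enlarged crop and measure from depth.

```bash
cat > h.py <<'E'
import numpy as np,cv2
def cloud(c):
    d=c["depth"].astype(float);K=c["K"];v,u=np.indices(d.shape)
    P=np.stack([(u-K[0,2])/K[0,0]*d,(v-K[1,2])/K[1,1]*d,d],-1)
    T=np.linalg.inv(c["camera_from_world"]); W=P@T[:3,:3].T+T[:3,3]; W[d==0]=np.nan
    return W
E
python3 - <<'E'
from h import *
t=dict(np.load("top0.npz"));s=dict(np.load("scene0.npz"))
cv2.imwrite("pics/crop1.png",cv2.resize(t["color"][160:380,120:520,::-1],(800,440),interpolation=cv2.INTER_CUBIC))
W=cloud(t);S=cloud(s).reshape(-1,3)
px=dict(ell=(272,316),tee=(328,216),disc=(248,226),cross=(403,226),square=(371,310))
for n,(u,v) in px.items():
    w=W[v-35:v+35,u-35:u+35].reshape(-1,3)
    c0=W[v,u][:2]
    for it in range(3):
        r=np.linalg.norm(w[:,:2]-c0,axis=1); tp=w[(r<.025)&(w[:,2]>.058)]; c0=np.median(tp[:,:2],0)
    a=cv2.minAreaRect((tp[:,:2]*1000).astype(np.float32))
    ws=S[(np.linalg.norm(S[:,:2]-c0,axis=1)<.025)&(S[:,2]>.060)]
    up=w[(np.linalg.norm(w[:,:2]-c0,axis=1)<.035)&(w[:,2]>.012)&(w[:,2]<.024)]
    print(n,len(tp),"top",np.round(np.median(tp,0),4),a,"scene",len(ws),np.round(np.median(ws,0),4),"face z",np.round(np.median(up[:,2]),4))
for n,(u,v) in dict(eb=(171,304),tb=(477,312)).items():
    w=W[v-75:v+75,u-60:u+60].reshape(-1,3); w=w[(w[:,2]>.018)&(w[:,2]<.03)]
    print(n,len(w),cv2.minAreaRect((w[:,:2]*1000).astype(np.float32)),np.median(w[:,2]))
print("bench",np.median(W[280:300,320:350,2]))
E
```

```text
ell 141 top [0.44   0.11   0.0676] ((440.3970642089844, 109.79585266113281), (24.088314056396484, 24.131389617919922), 48.463504791259766) scene 70 [0.4482 0.1062 0.0688] face z 0.018
tee 136 top [ 0.6663 -0.0073  0.0676] ((666.7351684570312, -6.71904182434082), (24.54257583618164, 24.449262619018555), 57.44799041748047) scene 113 [ 0.6735 -0.0109  0.0686] face z 0.0176
disc 137 top [0.6426 0.1674 0.0674] ((643.7046508789062, 167.5300750732422), (24.885841369628906, 23.358409881591797), 34.70855712890625) scene 89 [0.651  0.163  0.0685] face z 0.0177
cross 138 top [ 0.6435 -0.1697  0.0675] ((644.26904296875, -169.88031005859375), (23.955995559692383, 24.507598876953125), 71.53473663330078) scene 149 [ 0.6518 -0.1729  0.0682] face z 0.0177
square 135 top [ 0.4599 -0.0995  0.0675] ((460.5932312011719, -99.53683471679688), (23.730613708496094, 24.411588668823242), 55.74786376953125) scene 95 [ 0.4687 -0.1019  0.068 ] face z 0.0178
eb 3255 ((472.7691345214844, 331.07080078125), (136.18968200683594, 214.5327606201172), 82.2280044555664) 0.023900738656820852
tb 3434 ((458.0653076171875, -326.3957824707031), (136.70884704589844, 214.1407012939453), 85.95050048828125) 0.023842130435297038
bench -0.00022079495276305927
```

View pics/crop1.png

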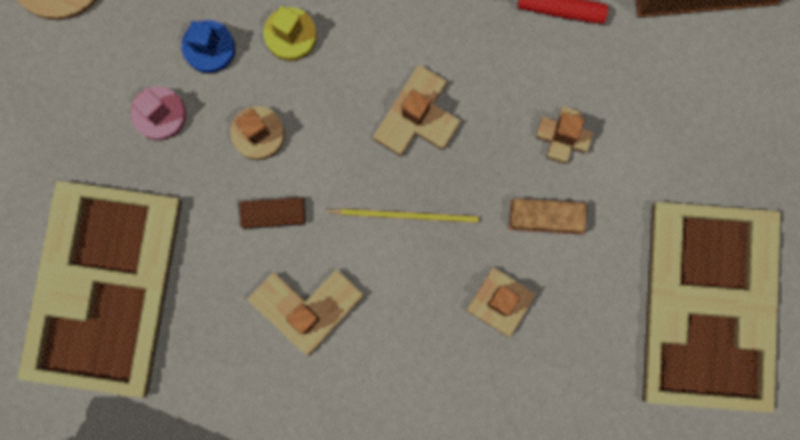

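The crop confirms the plain wooden round piece at (256,130), with blue (208,45), yellow (289,33) and pink (158,112) clearly the look-alikes. It shows the following:
- **L:** notch faces up the picture, so yaw is about -41.5°.
- **T:** stem points down-right, so yaw is about -122.5°.
- **Both boards:** square recess is towards +x.

Next I'll tighten the board and post fits with both views and write the move helper.

```bash
cat >> h.py <<'E'
from scipy.spatial.transform import Rotation as R
def move(x,y,z,psi):
    """tool-frame row to bring TCP to x,y,z, pointing down, tool y at yaw psi(deg); half-turn not applied"""
    from rig import robot
    o=robot.get_obs(); r=R.from_quat(o["tool_rot"]); a=np.radians(psi)
    ty=np.array([np.cos(a),np.sin(a),0]); tz=np.array([0,0,-1.]); tx=np.cross(ty,tz)
    g=R.from_matrix(np.stack([tx,ty,tz],1))
    d=r.inv().apply(np.array([x,y,z])-o["position"])*1000
    t=np.degrees((r.inv()*g).as_rotvec())/8
    print("t",round(o["time"],2),"pos",np.round(o["position"],4),"w",round(o["grip_width"],4),"F",np.round(o["ft_force"],1),"ROW",np.round(d,1),np.round(t,2))
E
python3 - <<'E'
from h import *
W=cloud(dict(np.load("top0.npz")));S=cloud(dict(np.load("scene0.npz")))
T=W.reshape(-1,3);S=S.reshape(-1,3)
def near(P,c,r,lo,hi): return P[(np.linalg.norm(P[:,:2]-c,axis=1)<r)&(P[:,2]>lo)&(P[:,2]<hi)]
for n,c in dict(ell=(.4404,.1098),tee=(.6667,-.0067),disc=(.6437,.1675),cross=(.6443,-.1699),square=(.4606,-.0995)).items():
    for nm,P in(("top",T),("scene",S)):
        q=near(P,c,.024,.066,.072); (a,b)=cv2.minAreaRect((q[:,:2]*1000).astype(np.float32))[::2]
        print(n,nm,len(q),np.round(np.median(q,0)*1000,1),np.round(a,1),round(b,1),end=" | ")
    print()
for n,c in dict(eb=(.4728,.3311),tb=(.4581,-.3264)).items():
    for nm,P in(("top",T),("scene",S)):
        q=near(P,c,.14,.0222,.0265); r=cv2.minAreaRect((q[:,:2]*1000).astype(np.float32))
        f=near(P,c,.1,.003,.009); print(n,nm,len(q),np.round(r[0],1),np.round(r[1],1),round(r[2],2),"z",np.round(np.median(q[:,2]),4),"floor",len(f),np.round(np.median(f[:,2]),4),end=" | ")
    print()
move(.44,.11,.2,48.5)
E
```

```text
ell top 106 [440.1 110.   67.9] [440.5 109.6] 50.4 | ell scene 49 [445.4 108.1  69.3] [444.2 109.4] 47.5 | 
tee top 97 [667.1  -5.3  68. ] [667.1  -6.5] 61.7 | tee scene 81 [671.4  -7.9  69. ] [671.   -7.9] 59.3 | 
disc top 100 [644.2 167.2  67.8] [644.1 167.8] 34.4 | disc scene 62 [649.7 165.2  69.5] [648.3 166.7] 38.4 | 
cross top 96 [ 644.4 -169.6   68. ] [ 644.6 -169.6] 70.5 | cross scene 105 [ 649.  -171.9   68.8] [ 647.6 -170.9] 72.3 | 
square top 98 [459.8 -99.2  68.1] [460.4 -99.4] 56.2 | square scene 71 [ 465.8 -101.4   68.5] [ 465.3 -101. ] 54.5 | 
eb top 2056 [472.7 331.1] [135.2 214. ] 82.05 z 0.0243 floor 2486 0.0058 | eb scene 821 [476.5 332.2] [140.9 219.4] 81.86 z 0.0251 floor 433 0.0074 | 
tb top 2190 [ 458.  -326.3] [135.4 214. ] 85.98 z 0.0242 floor 2301 0.0058 | tb scene 2457 [ 460.8 -326.8] [135.1 219.5] 86.02 z 0.0248 floor 1341 0.007 | 
t 0.1 pos [0.1903 0.5948 0.2914] w 0.0871 F [0.5 0.  0.3] ROW [-385.7 -385.4   92. ] [-0.01  0.    2.97]
```

Emit:
carry_out([
  [[-386,-385,60,0,0,3],[-386,-385,60,0,0,3],[-386,-385,60,0,0,3],[-386,-385,60,0,0,3],[-386,-385,60,0,0,3],[-386,-385,60,0,0,3],[-386,-385,60,0,0,3],[-386,-385,60,0,0,3],[-386,-385,60,0,0,3],[-386,-385,60,0,0,3],[-386,-385,60,0,0,3],[-386,-385,60,0,0,3],[-386,-385,60,0,0,3],[-386,-385,60,0,0,3],[-386,-385,60,0,0,3],[-386,-385,60,0,0,3],[-386,-385,60,0,0,3]],
], fingers=0.6, grip_force=30)

```text
time: 1.8
position: [0.4403, 0.1119, 0.2324]
tool_rot: [0.355, 0.935, 0.0, 0.0]
ft_force: [0.0, -1.1, 0.3]
grip_width: 0.0523
```

Run:
```python
from h import *
from rig import robot
c=robot.camera("wrist"); cv2.imwrite("pics/w1.png",c["color"][:,:,::-1])
T=cloud(c).reshape(-1,3); c0=(.4415,.1095)
q=T[(np.linalg.norm(T[:,:2]-c0,axis=1)<.03)&(T[:,2]>.066)&(T[:,2]<.072)]
print(len(q),np.round(np.median(q,0),4),cv2.minAreaRect((q[:,:2]*1000).astype(np.float32)))
move(.4415,.1095,.1,48.5)
```

```text
586 [0.441  0.1113 0.0665] ((441.1177673339844, 111.33287811279297), (22.65987777709961, 23.1844482421875), 47.72109603881836)
t 1.85 pos [0.4404 0.1117 0.2324] w 0.0524 F [ 0.2 -0.1  0.3] ROW [ -2.3  -0.9 132.4] [ 0.    0.   -0.02]
```

View pics/w1.png

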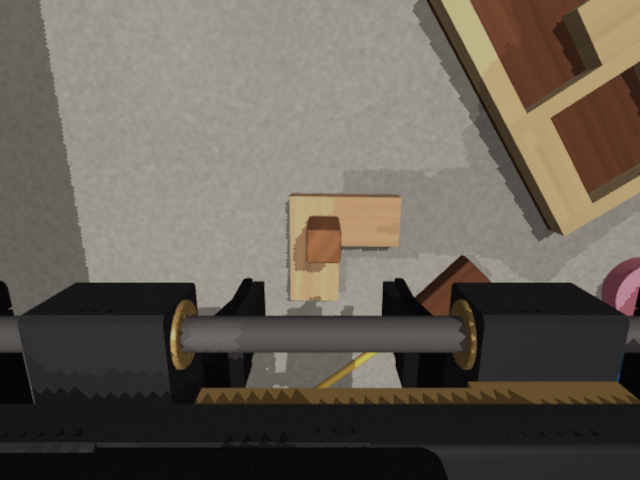

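The wrist view shows the L post at (324,240) squarely between the fingers, with depth giving its centre at (0.441, 0.111). Next I descend and grip.

Emit:
carry_out([
  [[0,0,50,0,0,0],[0,0,85,0,0,0],[0,0,110,0,0,0],[0,0,125,0,0,0],[0,0,132,0,0,0],[0,0,132,0,0,0],[0,0,132,0,0,0]],
])

```text
time: 2.55
position: [0.4411, 0.111, 0.1007]
tool_rot: [0.356, 0.934, 0.0, 0.0]
ft_force: [0.2, 0.1, -0.5]
grip_width: 0.0521
```

Emit:
carry_out([
  [[0,0,0,0,0,0],[0,0,0,0,0,0],[0,0,0,0,0,0],[0,0,0,0,0,0],[0,0,0,0,0,0],[0,0,0,0,0,0],[0,0,0,0,0,0],[0,0,0,0,0,0]],
], fingers=0, grip_force=30)

```text
time: 3.35
position: [0.4409, 0.1109, 0.1005]
tool_rot: [0.356, 0.934, 0.0, 0.0]
ft_force: [-1.0, 0.2, 5.2]
grip_width: 0.0238
```

Emit:
carry_out([
  [[0,0,-20,0,0,0],[0,0,-60,0,0,0],[0,0,-100,0,0,0],[0,0,-100,0,0,0],[0,0,-100,0,0,0]],
])

```text
time: 3.85
position: [0.4408, 0.1109, 0.2007]
tool_rot: [0.356, 0.934, 0.0, 0.001]
ft_force: [-0.7, -0.3, -1.6]
grip_width: 0.0236
```

```bash
cat >> h.py <<'E'
def bp(b,x,y):
    c,yaw={"e":((.4735,.3311),-7.95),"t":((.459,-.3263),-4.0)}[b]
    return np.round(np.array(c)+R.from_euler("z",yaw,degrees=True).apply([x,y,0])[:2],4) if 0 else np.round(np.array(c)+R.from_euler("z",yaw,degrees=True).apply([x/1000,y/1000,0])[:2],4)
E
sed -i 's/return .* if 0 else /return /' h.py
python3 - <<'E'
from h import *
p=bp("e",-61,-17);print(p); move(*p,.2,82.05)
E
```

```text
[0.4107 0.3227]
t 3.85 pos [0.4408 0.1109 0.2007] w 0.0236 F [-0.7 -0.3 -1.6] ROW [163.5 137.9   0.7] [ 0.01  0.01 -4.22]
```

Emit:
carry_out([
  [[40,34,0,0,0,-1],[80,68,0,0,0,-2],[120,102,0,0,0,-3],[150,127,0,0,0,-4],[163,138,0,0,0,-4.2],[163,138,0,0,0,-4.2],[163,138,0,0,0,-4.2],[163,138,0,0,0,-4.2],[163,138,0,0,0,-4.2]],
])

```text
time: 4.75
position: [0.4111, 0.3211, 0.1997]
tool_rot: [0.072, 0.997, -0.0, -0.001]
ft_force: [0.1, -0.1, -1.1]
grip_width: 0.0238
```

Run:
```python
from h import *
from rig import robot
c=robot.camera("wrist"); cv2.imwrite("pics/w2.png",c["color"][:,:,::-1])
T=cloud(c).reshape(-1,3); 
q=T[(np.linalg.norm(T[:,:2]-(.473,.331),axis=1)<.14)&(T[:,2]>.021)&(T[:,2]<.0265)]
r=cv2.minAreaRect((q[:,:2]*1000).astype(np.float32)); print(len(q),r)
p=bp("e",-61,-17); move(*p,.12,82.05)
```

```text
5494 ((415.4790954589844, 340.2652587890625), (134.21240234375, 96.70294189453125), 81.9574966430664)
t 4.8 pos [0.4113 0.3212 0.2   ] w 0.0239 F [-1.  -0.3 -0.2] ROW [ 0.7  1.5 80. ] [-0.   -0.01 -0.04]
```

View pics/w2.png

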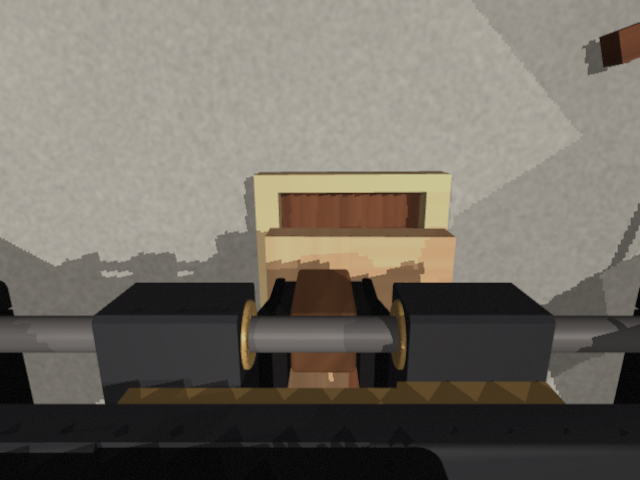

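The wrist view shows the board's near end at (352,180), with the L over its recess. The fit puts the board centre at (0.4735, 0.332), so I shift 2 mm and lower.

Emit:
carry_out([
  [[1,2,30,0,0,0],[1,2,60,0,0,0],[1,2,70,0,0,0],[1,2,75,0,0,0],[1,2,80,0,0,0],[1,2,85,0,0,0],[1,2,89,0,0,0],[1,2,92,0,0,0],[1,2,92,0,0,0],[1,2,92,0,0,0],[1,2,92,0,0,0]],
])

```text
time: 5.9
position: [0.4104, 0.3246, 0.1085]
tool_rot: [0.071, 0.997, 0.0, 0.0]
ft_force: [0.2, -0.5, -0.6]
grip_width: 0.0237
```

Emit:
carry_out([
  [[0,0,0,0,0,0],[0,0,0,0,0,0],[0,0,0,0,0,0],[0,0,0,0,0,0],[0,0,0,0,0,0],[0,0,0,0,0,0]],
], fingers=0.6)

```text
time: 6.5
position: [0.4103, 0.3245, 0.1083]
tool_rot: [0.071, 0.997, -0.0, 0.0]
ft_force: [-0.1, 0.2, 0.4]
grip_width: 0.0517
```

Emit:
carry_out([
  [[0,0,-20,0,0,0],[0,0,-60,0,0,0],[0,0,-110,0,0,0],[0,0,-110,0,0,0],[0,0,-110,0,0,0]],
])

```text
time: 7.0
position: [0.4108, 0.3248, 0.2196]
tool_rot: [0.071, 0.997, 0.001, 0.001]
ft_force: [-0.2, 0.8, -0.2]
grip_width: 0.0524
```

```bash
sed -i 's/(.4735,.3311)/(.4735,.3318)/' h.py
cat >> h.py <<'E'
def post(P,c,lo=.06,hi=.08,r=.03):
    P=P.reshape(-1,3); q=P[(np.linalg.norm(P[:,:2]-c,axis=1)<r)&(P[:,2]>lo)&(P[:,2]<hi)]
    if len(q)<5: return print("none",len(q))
    q=q[q[:,2]>np.percentile(q[:,2],90)-.003]
    a=cv2.minAreaRect((q[:,:2]*1000).astype(np.float32)); print("post",len(q),np.round(a[0],1),np.round(a[1],1),round(a[2],1),"z",np.round(np.median(q[:,2]),4))
E
python3 - <<'E'
from h import *
from rig import robot
p=bp("e",-61,-17); print(p)
for n in("wrist","top"):
    c=robot.camera(n); post(cloud(c),p)
    P=cloud(c).reshape(-1,3); q=P[(np.linalg.norm(P[:,:2]-p,axis=1)<.04)&(P[:,2]<.05)]; print(np.round(np.percentile(q[:,2],[10,50,90]),4))
move(.6445,.1675,.23,34.7)
E
```

```text
[0.4107 0.3234]
post 1350 [410.2 324.5] [23.8 24.1] 81.6 z 0.0719
[0.0043 0.0219 0.023 ]
none 0
[0.0202 0.0244 0.0267]
t 7.1 pos [0.4095 0.3241 0.2175] w 0.0523 F [-0.7 -0.2 -0.4] ROW [-254.8 -121.7  -12.8] [-0.01 -0.01  5.89]
```

The L is seated: post at (0.410, 0.3245), within about 1 mm of nominal, with its face flush. The disc is next.

Emit:
carry_out([
  [[-40,-20,-12,0,0,1],[-80,-40,-12,0,0,2],[-120,-60,-12,0,0,3],[-160,-80,-12,0,0,4],[-200,-95,-12,0,0,5],[-240,-115,-12,0,0,5.9],[-255,-122,-12,0,0,5.9],[-255,-122,-12,0,0,5.9],[-255,-122,-12,0,0,5.9],[-255,-122,-12,0,0,5.9],[-255,-122,-12,0,0,5.9]],
])

```text
time: 8.2
position: [0.644, 0.1688, 0.2299]
tool_rot: [0.464, 0.886, -0.0, -0.001]
ft_force: [-0.1, -1.1, -0.3]
grip_width: 0.0521
```

Run:
```python
from h import *
from rig import robot
c=robot.camera("wrist"); post(cloud(c),(.6445,.1675))
move(.6445,.1675,.1,34.7)
```

```text
post 1185 [645.1 169.2] [23.7 23.9] 35.5 z 0.066
t 8.25 pos [0.6443 0.1687 0.2302] w 0.0523 F [ 0.2 -0.6  0.1] ROW [ -1.2  -0.4 130.2] [-0.01 -0.    0.01]
```

Emit:
carry_out([
  [[0,0,50,0,0,0],[0,1,85,0,0,0],[0,1,110,0,0,0],[0,1,123,0,0,0],[0,1,130,0,0,0],[0,1,130,0,0,0],[0,1,130,0,0,0]],
])

```text
time: 8.95
position: [0.6471, 0.1684, 0.1016]
tool_rot: [0.464, 0.886, 0.001, 0.001]
ft_force: [0.5, 0.2, 0.6]
grip_width: 0.0524
```

Emit:
carry_out([
  [[0,0,0,0,0,0],[0,0,0,0,0,0],[0,0,0,0,0,0],[0,0,0,0,0,0],[0,0,0,0,0,0],[0,0,0,0,0,0],[0,0,0,0,0,0],[0,0,0,0,0,0]],
], fingers=0, grip_force=30)

```text
time: 9.75
position: [0.6464, 0.1681, 0.1005]
tool_rot: [0.464, 0.886, 0.0, 0.0]
ft_force: [-1.2, -0.7, 3.3]
grip_width: 0.0237
```

Emit:
carry_out([
  [[0,0,-20,0,0,0],[0,0,-60,0,0,0],[0,0,-110,0,0,0],[0,0,-130,0,0,0],[0,0,-130,0,0,0],[0,0,-130,0,0,0]],
])

```text
time: 10.35
position: [0.6457, 0.1681, 0.2297]
tool_rot: [0.464, 0.886, -0.0, -0.0]
ft_force: [-0.0, -0.0, -1.6]
grip_width: 0.0239
```

Run:
```python
from h import *
p=bp("e",57,0);print(p);move(*p,.23,34.7)
```

```text
[0.53   0.3239]
t 10.35 pos [0.6457 0.1681 0.2297] w 0.0239 F [-0.  -0.  -1.6] ROW [194.   -6.6  -0.2] [-0.01 -0.   -0.01]
```

Emit:
carry_out([
  [[45,-2,0,0,0,0],[90,-3,0,0,0,0],[135,-5,0,0,0,0],[175,-6,0,0,0,0],[194,-7,0,0,0,0],[194,-7,0,0,0,0],[194,-7,0,0,0,0],[194,-7,0,0,0,0],[194,-7,0,0,0,0]],
])

```text
time: 11.25
position: [0.5315, 0.3224, 0.23]
tool_rot: [0.465, 0.885, -0.0, 0.0]
ft_force: [-0.3, -0.5, -0.1]
grip_width: 0.0235
```

Run:
```python
from h import *
p=bp("e",57,0);print(p);move(*p,.108,34.7)
```

```text
[0.53   0.3239]
t 11.25 pos [0.5315 0.3224 0.23  ] w 0.0235 F [-0.3 -0.5 -0.1] ROW [  2.1  -0.4 122. ] [ 0.    0.   -0.02]
```

Emit:
carry_out([
  [[2,0,40,0,0,0],[2,0,80,0,0,0],[2,0,95,0,0,0],[2,0,102,0,0,0],[2,0,108,0,0,0],[2,0,114,0,0,0],[2,0,119,0,0,0],[2,0,122,0,0,0],[2,0,122,0,0,0],[2,0,122,0,0,0]],
])

```text
time: 12.25
position: [0.5292, 0.3255, 0.1086]
tool_rot: [0.464, 0.886, 0.0, 0.0]
ft_force: [-0.6, -0.1, 0.3]
grip_width: 0.0234
```

Emit:
carry_out([
  [[0,0,0,0,0,0],[0,0,0,0,0,0],[0,0,0,0,0,0],[0,0,0,0,0,0],[0,0,0,0,0,0],[0,0,0,0,0,0]],
], fingers=0.6)

```text
time: 12.85
position: [0.5291, 0.3254, 0.1083]
tool_rot: [0.464, 0.886, 0.0, 0.0]
ft_force: [0.4, 0.3, 0.2]
grip_width: 0.0515
```

Emit:
carry_out([
  [[0,0,-20,0,0,0],[0,0,-60,0,0,0],[0,0,-110,0,0,0],[0,0,-120,0,0,0],[0,0,-120,0,0,0]],
])

```text
time: 13.35
position: [0.5303, 0.3259, 0.2309]
tool_rot: [0.464, 0.886, 0.002, 0.002]
ft_force: [0.2, 0.3, 0.4]
grip_width: 0.0522
```

Run:
```python
from h import *
from rig import robot
p=bp("e",57,0); print(p)
c=robot.camera("wrist"); post(cloud(c),p); post(cloud(c),p,.015,.05,.035)
move(.668,-.007,.23,-32)
```

```text
[0.53   0.3239]
post 1237 [528.4 326.6] [23.5 24.2] 35.0 z 0.072
post 2702 [528.4 326.7] [57.6 57.4] 54.3 z 0.0222
t 13.4 pos [0.529  0.3254 0.2287] w 0.0522 F [ 0.  -0.5 -0. ] ROW [-352.5  -74.7   -1.2] [ 0.01 -0.    8.33]
```

The disc is seated within about 3 mm and flush. Next is the T.

Emit:
carry_out([
  [[-40,-8,-1,0,0,1],[-80,-17,-1,0,0,2],[-120,-25,-1,0,0,3],[-160,-34,-1,0,0,4],[-200,-42,-1,0,0,5],[-240,-50,-1,0,0,6],[-280,-59,-1,0,0,7],[-320,-68,-1,0,0,8],[-352,-75,-1,0,0,8.3],[-352,-75,-1,0,0,8.3],[-352,-75,-1,0,0,8.3],[-352,-75,-1,0,0,8.3],[-352,-75,-1,0,0,8.3]],
])

```text
time: 14.7
position: [0.6666, -0.0052, 0.2284]
tool_rot: [0.873, 0.488, -0.001, -0.001]
ft_force: [-0.5, -1.0, -0.3]
grip_width: 0.0524
```

Run:
```python
from h import *
from rig import robot
c=robot.camera("wrist"); post(cloud(c),(.668,-.007)); cv2.imwrite("pics/w3.png",c["color"][:,:,::-1])
move(.668,-.007,.1,-32)
```

```text
post 1231 [668.6  -5.8] [24.2 23.8] 57.8 z 0.066
t 14.75 pos [ 0.6668 -0.0053  0.2287] w 0.0519 F [-0.1  0.4  0.6] ROW [ -0.8   2.1 128.7] [-0.01  0.    0.05]
```

View pics/w3.png

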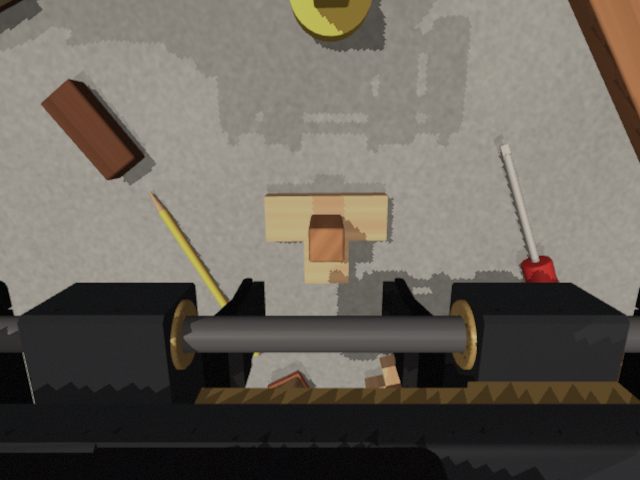

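The T sits squarely below the gripper, post at (327,238), stem pointing down the picture, which matches a yaw of -122°. Grasping it now.

Emit:
carry_out([
  [[0,1,50,0,0,0],[0,2,85,0,0,0],[0,2,110,0,0,0],[0,2,122,0,0,0],[0,2,128,0,0,0],[0,2,128,0,0,0],[0,2,128,0,0,0]],
])

```text
time: 15.45
position: [0.6702, -0.0078, 0.1027]
tool_rot: [0.873, 0.487, 0.001, 0.001]
ft_force: [0.0, -0.2, 0.3]
grip_width: 0.0525
```

Emit:
carry_out([
  [[0,0,0,0,0,0],[0,0,0,0,0,0],[0,0,0,0,0,0],[0,0,0,0,0,0],[0,0,0,0,0,0],[0,0,0,0,0,0],[0,0,0,0,0,0],[0,0,0,0,0,0]],
], fingers=0, grip_force=30)

```text
time: 16.25
position: [0.6691, -0.0078, 0.1015]
tool_rot: [0.874, 0.487, -0.0, -0.0]
ft_force: [-2.0, 0.9, 3.5]
grip_width: 0.0239
```

Emit:
carry_out([
  [[0,0,-20,0,0,0],[0,0,-60,0,0,0],[0,0,-110,0,0,0],[0,0,-130,0,0,0],[0,0,-130,0,0,0],[0,0,-130,0,0,0]],
])

```text
time: 16.85
position: [0.6687, -0.0078, 0.2305]
tool_rot: [0.874, 0.487, -0.0, -0.0]
ft_force: [0.7, 0.5, -1.1]
grip_width: 0.0237
```

Run:
```python
from h import *
p=bp("t",-62,0);print(p);move(*p,.23,86)
```

```text
[ 0.3972 -0.322 ]
t 16.85 pos [ 0.6687 -0.0078  0.2305] w 0.0237 F [ 0.7  0.5 -1.1] ROW [-410.   -65.6    0.7] [-1.000e-02 -0.000e+00 -1.472e+01]
```

Emit:
carry_out([
  [[-27,-4,0,0,0,-1],[-54,-9,0,0,0,-2],[-82,-13,0,0,0,-3],[-109,-17,0,0,0,-4],[-137,-22,0,0,0,-5],[-164,-26,0,0,0,-6],[-191,-31,0,0,0,-7],[-219,-35,0,0,0,-8],[-246,-39,0,0,0,-9],[-273,-44,0,0,0,-10],[-300,-48,0,0,0,-11],[-328,-52,0,0,0,-12],[-355,-57,0,0,0,-13],[-385,-61,0,0,0,-14],[-410,-66,0,0,0,-14.7],[-410,-66,0,0,0,-14.7],[-410,-66,0,0,0,-14.7],[-410,-66,0,0,0,-14.7],[-410,-66,0,0,0,-14.7]],
])

```text
time: 18.75
position: [0.3977, -0.3207, 0.2307]
tool_rot: [0.036, 0.999, 0.001, -0.0]
ft_force: [-0.2, 0.1, -0.8]
grip_width: 0.0235
```

Run:
```python
from h import *
from rig import robot
c=robot.camera("wrist"); cv2.imwrite("pics/w4.png",c["color"][:,:,::-1])
T=cloud(c).reshape(-1,3); 
q=T[(np.linalg.norm(T[:,:2]-(.459,-.326),axis=1)<.14)&(T[:,2]>.021)&(T[:,2]<.0265)]
r=cv2.minAreaRect((q[:,:2]*1000).astype(np.float32)); print(len(q),r,"board ctr from near edge:")
b=np.radians(-4); e=np.array([np.cos(b),np.sin(b)]); L=min(r[1]); print(np.array(r[0])+e*(107-L/2))
p=bp("t",-62,0);print(p);move(*p,.109,86)
```

```text
3805 ((409.0204162597656, -322.3791198730469), (134.2489471435547, 114.97555541992188), 85.84919738769531) board ctr from near edge:
[ 458.41202926 -325.83291791]
[ 0.3972 -0.322 ]
t 18.8 pos [ 0.3978 -0.3208  0.2309] w 0.0238 F [ 0.4 -0.5 -1.2] ROW [  0.4  -1.3 121.9] [ 0.01 -0.   -0.01]
```

View pics/w4.png

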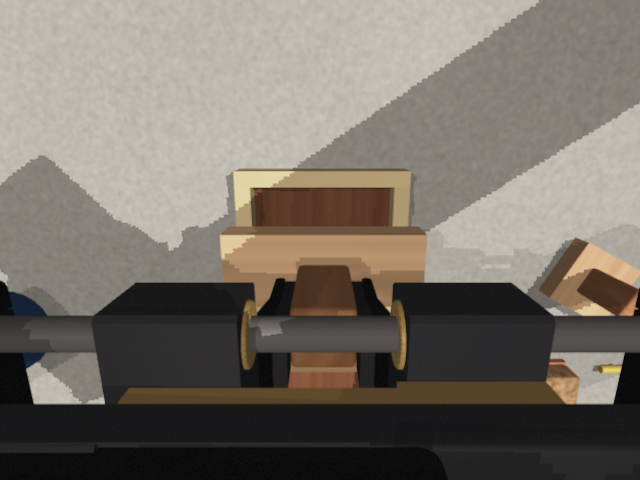

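The view shows the T crossbar at (325,240) parallel over its recess, and the board fit agrees within 1 mm. Lowering.

Emit:
carry_out([
  [[-1,-1,40,0,0,0],[-1,-1,80,0,0,0],[-1,-1,95,0,0,0],[-1,-1,102,0,0,0],[-1,-1,108,0,0,0],[-1,-1,114,0,0,0],[-1,-1,119,0,0,0],[-1,-1,122,0,0,0],[-1,-1,122,0,0,0],[-1,-1,122,0,0,0]],
])

```text
time: 19.8
position: [0.3984, -0.323, 0.1095]
tool_rot: [0.036, 0.999, -0.0, 0.0]
ft_force: [0.2, -0.9, -0.7]
grip_width: 0.0236
```

Emit:
carry_out([
  [[0,0,0,0,0,0],[0,0,0,0,0,0],[0,0,0,0,0,0],[0,0,0,0,0,0],[0,0,0,0,0,0],[0,0,0,0,0,0]],
], fingers=0.6)

```text
time: 20.4
position: [0.3983, -0.3228, 0.1093]
tool_rot: [0.036, 0.999, 0.0, -0.0]
ft_force: [0.4, -0.7, 0.2]
grip_width: 0.0518
```

Emit:
carry_out([
  [[0,0,-20,0,0,0],[0,0,-60,0,0,0],[0,0,-110,0,0,0],[0,0,-120,0,0,0],[0,0,-120,0,0,0]],
])

```text
time: 20.9
position: [0.399, -0.3236, 0.2312]
tool_rot: [0.036, 0.999, -0.002, 0.002]
ft_force: [0.6, 0.3, -0.6]
grip_width: 0.0523
```

Run:
```python
from h import *
from rig import robot
p=bp("t",-62,0); print(p)
c=robot.camera("wrist"); post(cloud(c),p)
P=cloud(c).reshape(-1,3); q=P[(np.linalg.norm(P[:,:2]-p,axis=1)<.04)&(P[:,2]<.05)]; print(np.round(np.percentile(q[:,2],[10,50,90]),4))
move(.6455,-.169,.23,71.5)
```

```text
[ 0.3972 -0.322 ]
post 1231 [ 396.9 -322.8] [23.5 24.3] 86.1 z 0.072
[0.0042 0.0219 0.023 ]
t 20.95 pos [ 0.3982 -0.3227  0.2295] w 0.0523 F [ 0.2 -0.  -0.1] ROW [-235.5  171.2   -0.4] [-0.01  0.01  1.79]
```

The T is seated within 1 mm and flush. The cross is last.

Emit:
carry_out([
  [[-35,25,0,0,0,0.4],[-70,50,0,0,0,0.8],[-105,75,0,0,0,1.2],[-140,100,0,0,0,1.6],[-175,125,0,0,0,1.8],[-210,152,0,0,0,1.8],[-235,171,0,0,0,1.8],[-235,171,0,0,0,1.8],[-235,171,0,0,0,1.8],[-235,171,0,0,0,1.8],[-235,171,0,0,0,1.8]],
])

```text
time: 22.05
position: [0.6437, -0.1702, 0.2283]
tool_rot: [0.162, 0.987, 0.0, -0.001]
ft_force: [-0.5, -0.0, -1.4]
grip_width: 0.0525
```

Run:
```python
from h import *
from rig import robot
c=robot.camera("wrist"); post(cloud(c),(.6455,-.169)); cv2.imwrite("pics/w5.png",c["color"][:,:,::-1])
move(.6455,-.169,.1,71.5)
```

```text
post 1197 [ 644.9 -169.2] [23.8 23.9] 72.0 z 0.066
t 22.1 pos [ 0.6439 -0.1702  0.2288] w 0.0525 F [-0.7  0.4  0.6] ROW [ -1.3   1.7 128.8] [-0.   -0.01 -0.02]
```

View pics/w5.png

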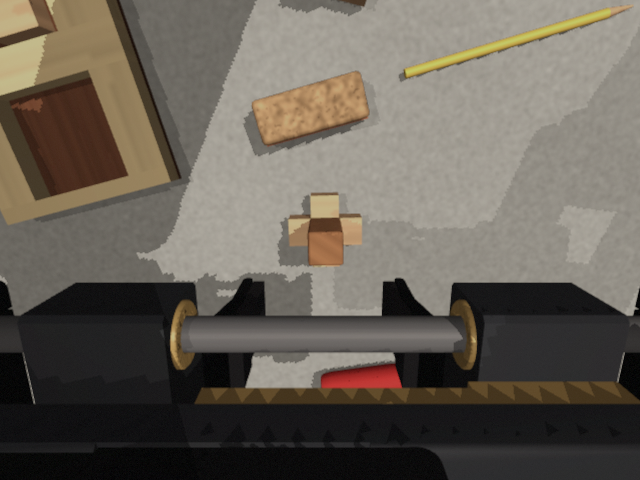

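The cross post is centred at (326,240), aligned with the fingers, with free space around it. Grasping.

Emit:
carry_out([
  [[0,1,50,0,0,0],[0,1,85,0,0,0],[0,1,110,0,0,0],[0,1,122,0,0,0],[0,1,129,0,0,0],[0,1,129,0,0,0],[0,1,129,0,0,0]],
])

```text
time: 22.8
position: [0.6462, -0.1689, 0.1017]
tool_rot: [0.161, 0.987, -0.0, 0.001]
ft_force: [-0.4, -0.5, -0.6]
grip_width: 0.052
```

Emit:
carry_out([
  [[0,0,0,0,0,0],[0,0,0,0,0,0],[0,0,0,0,0,0],[0,0,0,0,0,0],[0,0,0,0,0,0],[0,0,0,0,0,0],[0,0,0,0,0,0],[0,0,0,0,0,0]],
], fingers=0, grip_force=30)

```text
time: 23.6
position: [0.6455, -0.1683, 0.1005]
tool_rot: [0.161, 0.987, -0.0, 0.0]
ft_force: [-1.0, 1.1, 3.3]
grip_width: 0.0238
```

Emit:
carry_out([
  [[0,0,-20,0,0,0],[0,0,-60,0,0,0],[0,0,-110,0,0,0],[0,0,-130,0,0,0],[0,0,-130,0,0,0],[0,0,-130,0,0,0]],
])

```text
time: 24.2
position: [0.6449, -0.1682, 0.2298]
tool_rot: [0.161, 0.987, 0.0, -0.0]
ft_force: [-1.2, 0.6, -1.3]
grip_width: 0.0238
```

Run:
```python
from h import *
p=bp("t",57,0);print(p);move(*p,.23,71.8)
```

```text
[ 0.5159 -0.3303]
t 24.2 pos [ 0.6449 -0.1682  0.2298] w 0.0238 F [-1.2  0.6 -1.3] ROW [  70.7 -194.7   -0.2] [ 0.   -0.01 -0.04]
```

Emit:
carry_out([
  [[16,-44,0,0,0,0],[32,-88,0,0,0,0],[48,-132,0,0,0,0],[63,-175,0,0,0,0],[71,-195,0,0,0,0],[71,-195,0,0,0,0],[71,-195,0,0,0,0],[71,-195,0,0,0,0],[71,-195,0,0,0,0]],
])

```text
time: 25.1
position: [0.5167, -0.3293, 0.2296]
tool_rot: [0.16, 0.987, 0.0, -0.0]
ft_force: [0.7, 0.1, 0.3]
grip_width: 0.0237
```

Run:
```python
from h import *
p=bp("t",57,0);move(*p,.108,71.8)
```

```text
t 25.1 pos [ 0.5167 -0.3293  0.2296] w 0.0237 F [0.7 0.1 0.3] ROW [  0.3  -1.3 121.6] [ 0.01 -0.01 -0.03]
```

Emit:
carry_out([
  [[0,-1,40,0,0,0],[0,-1,80,0,0,0],[0,-1,95,0,0,0],[0,-1,102,0,0,0],[0,-1,108,0,0,0],[0,-1,114,0,0,0],[0,-1,119,0,0,0],[0,-1,122,0,0,0],[0,-1,122,0,0,0],[0,-1,122,0,0,0]],
])

```text
time: 26.1
position: [0.5158, -0.3318, 0.1086]
tool_rot: [0.161, 0.987, -0.0, 0.0]
ft_force: [0.2, -0.4, -0.2]
grip_width: 0.0239
```

Emit:
carry_out([
  [[0,0,0,0,0,0],[0,0,0,0,0,0],[0,0,0,0,0,0],[0,0,0,0,0,0],[0,0,0,0,0,0],[0,0,0,0,0,0]],
], fingers=0.6)

```text
time: 26.7
position: [0.5157, -0.3316, 0.1083]
tool_rot: [0.161, 0.987, -0.0, 0.0]
ft_force: [-0.0, -0.6, 0.4]
grip_width: 0.0515
```

Emit:
carry_out([
  [[0,0,-20,0,0,0],[0,0,-60,0,0,0],[0,0,-110,0,0,0],[0,0,-150,0,0,0],[-10,40,-150,0,0,0],[-20,80,-150,0,0,0],[-30,120,-150,0,0,0],[-40,160,-150,0,0,0],[-50,200,-150,0,0,0],[-60,240,-150,0,0,0],[-70,280,-150,0,0,0],[-70,280,-150,0,0,0],[-70,280,-150,0,0,0],[-70,280,-150,0,0,0]],
])

```text
time: 28.1
position: [0.6705, -0.0891, 0.258]
tool_rot: [0.161, 0.987, -0.0, -0.0]
ft_force: [-0.5, -0.2, 0.5]
grip_width: 0.0522
```

Run:
```python
from h import *
from rig import robot
c=robot.camera("top"); cv2.imwrite("pics/top1.png",c["color"][:,:,::-1]);W=cloud(c)
s=cloud(robot.camera("scene"))
for n,p in dict(ell=bp("e",-61,-17),disc=bp("e",57,0),tee=bp("t",-62,0),cross=bp("t",57,0),sq=np.array([.4604,-.0994])).items():
    print(n,p);post(W,p);post(s,p)
o=robot.get_obs();print(o["time"],o["position"])
```

```text
ell [0.4107 0.3234]
none 0
post 5 [421.6 312.9] [5.3 2.3] 64.4 z 0.0636
disc [0.53   0.3239]
post 72 [527.2 324.2] [23.5 23. ] 34.1 z 0.075
post 41 [532.7 323.5] [21.3 25.6] 39.3 z 0.0754
tee [ 0.3972 -0.322 ]
post 74 [ 397.4 -323.2] [22.1 22.7] 0.2 z 0.0753
post 85 [ 400.5 -324.3] [23.  27.7] 83.0 z 0.0747
cross [ 0.5159 -0.3303]
post 72 [ 516.2 -332.5] [23.8 21.8] 73.9 z 0.0751
post 100 [ 518.7 -332.9] [23.4 25.3] 69.4 z 0.075
sq [ 0.4604 -0.0994]
none 0
post 62 [ 464.6 -100.5] [22.1 28.5] 53.5 z 0.0689
28.2 [ 0.67047459 -0.08973635  0.25818393]
```

View pics/top1.png

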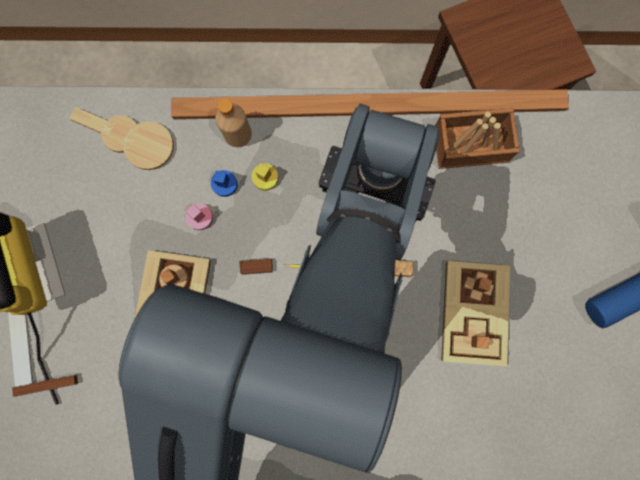

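The top view shows the disc, T and cross in their recesses, at (174,275), (482,340) and (478,288), and the square unmoved by the scene view. The arm hides the L, so I'll move it aside and check.

Emit:
carry_out([
  [[0,-45,0,0,0,0],[0,-90,0,0,0,0],[0,-135,0,0,0,0],[0,-180,0,0,0,0],[0,-225,0,0,0,0],[0,-260,0,0,0,0],[0,-260,0,0,0,0],[0,-260,0,0,0,0],[0,-260,0,0,0,0],[0,-260,0,0,0,0]],
])

```text
time: 29.2
position: [0.5886, -0.3336, 0.2583]
tool_rot: [0.161, 0.987, 0.0, -0.0]
ft_force: [-0.2, 0.1, -0.7]
grip_width: 0.052
```

Run:
```python
from h import *
from rig import robot
W=cloud(robot.camera("top"));c=robot.camera("scene");s=cloud(c);cv2.imwrite("pics/scene1.png",c["color"][:,:,::-1])
for n,p in dict(ell=bp("e",-61,-17),sq=np.array([.4604,-.0994])).items():
    print(n,p);post(W,p);post(s,p)
print(np.abs(robot.get_obs()["joint_velocities"]).max())
```

```text
ell [0.4107 0.3234]
post 74 [409.6 322.7] [23.8 23. ] 83.4 z 0.0752
post 38 [414.8 321.9] [25.  27.7] 77.6 z 0.0753
sq [ 0.4604 -0.0994]
none 0
post 60 [ 463.9 -100. ] [22.1 28.5] 53.5 z 0.0688
0.002782560645403315
```

View pics/scene1.png

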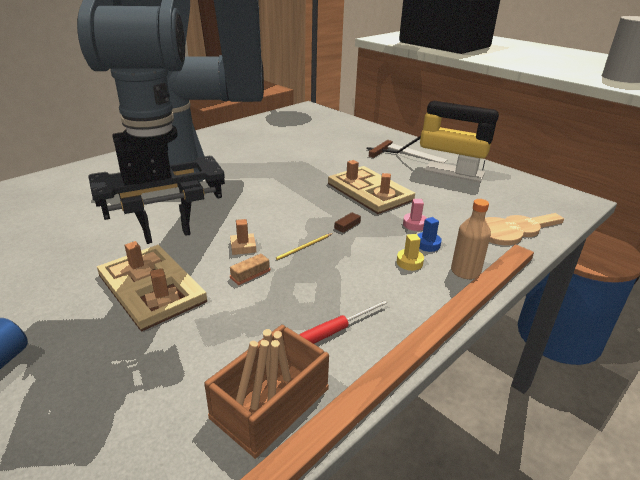

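The scene shows both kits complete, with L and disc at (370,180) and T and cross at (147,280). The square is still in place at (242,235), the look-alikes are untouched and the gripper is clear. Handing in.

```bash
python3 -c "
from rig import robot
print(robot.hand_in())"
```

```text
the job is handed in; nothing more can be done
None
```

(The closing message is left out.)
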